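Tip a packing block over under the bench shelf and push it home

TASK

The tall pine block standing on its end under the front edge of the low bench shelf should lie down like the other pine block there. Tip it over away from the robot, in under the shelf, without lifting it off the bench, so that it lies flat on its broad side; then push it straight in until its end is against the wooden rail at the back. Leave the other block, the pencil holder, the tin and the roll of black tape where they are, and finish with the tool clear of the block.

Things in the scene. Friction and masses are not known exactly. Their poses are not given: they have to be found in the camera images.
- bench_shelf: Low plywood shelf fixed to the bench. Origin on the bench under its middle; x points in under it, to the back rail, y left, z up. Board 230 (x) x 400 (y) x 18 mm, underside 250 mm above the bench. Side panels 18 mm thick at y = -187 and +187 mm run only from x = -5 to +115 mm: the front 110 mm of the board overhangs freely. Only the two blocks and the tin are under it.
- shelf_rail (a point): Bench-level middle of the front face of the back rail, a fixed wooden strip 40 mm high between the panels; 95 mm from the shelf's origin along its x.
- shelf_edge (a point): Middle of the lower front edge of the shelf board, 250 mm above the bench, at x = -115 mm in the shelf's frame.
- tall_block: Loose pine block to tip: 47 x 125 x 36 mm along its x, y, z, about 0.12 kg. Origin: middle of a broad face. At first it stands on end, y up, z towards the shelf's -x, origin on the face towards the rail, near face 5 to 20 mm in behind the board's edge; topples past 16 degrees. Tipped away from the robot it lies z up, y to the rail, its end still some 30 to 45 mm short of it.
- tall_block_mid (a point): Centre of the tall block (62.5 mm above the bench when standing, 18 mm when lying).
- tall_block_top (a point): Centre of the block's upper end face at the start (125 mm above the bench); after tipping this is the end that faces the back rail.
- lying_block: The other pine block, 47 x 98 x 36 mm, already lying flat to the right of the tall one with its end at the back rail; loose. Origin at the middle of its underside, own y along its length. Bystander.
- card_core: Brown card tube with pencils, a pencil holder, 71 mm across and 143 mm tall with the pencils, standing loose on the bench in front of the right part of the shelf. Origin at the middle of its foot, z up. Bystander.
- tin: Round grey tin, 66 mm across, 41 mm tall, loose under the right end of the shelf. Origin at the middle of its foot, z up. Bystander.
- black_tape: Roll of black tape, 64 mm across, 19 mm high, lying loose on top of the shelf board towards the back. Origin at the middle of its underside. Bystander.

How it is judged:
On the way:
1. the tall block has been tipped over away from the robot and lies on its broad side (angle between tall_block's own z axis and vertical below 0.12 rad), for 0.1 s.
At the end, for the whole second after the job is handed in: The tall block rests flat on its broad side on the bench (within 6 degrees), the end that was on top within 8 mm of the back rail, its length square to the rail within 10 degrees, at rest (angle between tall_block's own z axis and vertical below 0.1 rad and height (world z) of tall_block_mid below 0.025 m and x of tall_block_top in the frame of bench_shelf above 0.087 m and angle between the y axis of tall_block and the x axis of bench_shelf, either way round below 0.17 rad and linear speed of tall_block below 0.02 m/s); the robot touches nothing.
It fails at once if the tall block was lifted off the bench (its centre rose above 85 mm) (height (world z) of tall_block_mid above 0.085 m).
It fails at once if the other pine block was shifted more than 20 mm (distance of lying_block from where it was at the start of the episode above 0.02 m).
It fails at once if the pencil holder was knocked over or shifted more than 25 mm (distance of card_core from where it was at the start of the episode above 0.025 m or angle between card_core's own z axis and vertical above 0.4 rad).
It fails at once if the tin was shifted more than 25 mm (distance of tin from where it was at the start of the episode above 0.025 m).
It fails at once if the black tape was shifted more than 25 mm (distance of black_tape from where it was at the start of the episode above 0.025 m).
It also fails if it takes over 40 s, if anything falls off the work surface, if the arm or the gripper's body presses on something with over 40 N, if the wrist force passes 120 N, or if a joint passes its speed limit or range.

ROBOT

A 6-joint arm with a two-finger parallel gripper is mounted at the origin on the work surface; the furniture and walls round the work are solid. World frame = base frame: x ahead of the robot, y to its left, z up, the work surface at z = 0. Lengths are in m, angles in rad, forces in N, time in s.
With the tool pointing down it reaches from about 0.15 to 0.775 m from the base axis. Payload 6.1 kg.
Tool frame: the origin (TCP) lies midway between the tips of the shut fingers; the grasp point (between the pads) lies 19 mm behind it; x points along the fingers, z is the direction in which the jaws open and shut, and the axes are right-handed (so a half turn about x gives the same grasp; the last joint's range is limited). The gripper opens to 85 mm and grips with 20 to 120 N. Pads are 22 mm wide; open, the fingers measure 114 mm over their backs; the gripper's body (76 mm by 85 mm) begins 54 mm behind the grasp point. The pads swing forward as they close: fully open they stand 13 mm farther back than shut.
Start: joints at [-1.157, 0.126, -0.04, 1.405, 0, 1.571], TCP at [0.211, -0.481, 0.231] pointing down, gripper open.
Joint ranges: [-2.72, 2.72], [-0.95, 1.95], [-1.27, 1.35], [-1.78, 2.02], [-1.46, 1.47], [-3.14, 3.14]. Speed limits (rad/s): [2.39, 2.39, 3.01, 3.14, 3.14, 3.14].

INTERFACE

Orientations are given as a unit quaternion [x, y, z, w].
In Python, from plant import monitor, cams, job gives the robot as it stands.
- The arm moves only by the shell command python3 -m handwheel 'ROWS' [FORCE]. ROWS is JSON, a list of rows, each a list of 7 numbers: the opening, from 0 (shut) to 1 (fully open), then the shift along the world's x, y, z in cm, then the turn, a rotation vector about the world's x, y, z in degrees. In form: [[hand, x, y, z, ax, ay, az], ...]. A call has 1 to 20 rows; each row shifts and turns the pose as measured when the row begins; what a row does not reach is not made up. A row lasts 1/10 s, in which the tool goes at most 50 mm and 8.59 degrees, less where a joint would pass 70% of its speed; a pose out of reach is approached as far as the arm can. A call is refused whole if a number of a shift passes 5 or a number of a turn 8.59, either way. A call with a gripper value outside its range is refused whole. The fingers move at their own pace and stop on an object; FORCE is the grip in N (left out, the last holds). Time passes only in rows, so rows that do not move let the fingers close. It gives the time, the measured TCP pose, the force and the opening at its end, in the units of the state.
- monitor.get_obs(): the state, without advancing time (a new reading comes with each control period).
- cams.capture(name): name is "side" or "top" or "wrist"; returns a dict with "color" (400x640x3 uint8, red, green, blue), "fx", "fy", "cx", "cy" (pixels), "cam_to_world" (4x4, takes a point from camera to world coordinates); the wrist camera has in their place "T_tool_cam" (4x4, takes a point from camera to tool coordinates, whose origin is the TCP and whose axes are the tool frame's). Camera axes: x right, y down, z forward; pixel columns grow to the right and rows downward; lengths in m; the calibration is good to about 2 mm. A picture is of the moment at which its call begins: read the wrist's pose just before it. There is no depth.
- job.hand_in(): hands the job in, once; it reports no verdict.
The state is a dict: "time": time; "joints": joint angles; "dq": joint speeds; "joint_torque": joint torques, N m; "position": TCP position; "tool_rot": TCP orientation; "force": force on the tool from outside, world axes, zero at the start; "torque": the same for the moment, N m; "grip_width": opening from 0.0 (shut) to 1.0 (fully open).
Only numpy, scipy, OpenCV 4.12 (cv2) and the standard library are available. Lean on these libraries where they do the work, as an engineer would, in place of code of your own. Each camera call takes 0.05 s, during which the arm holds its last target. There are 200 camera calls.

## Working session

There is one attempt and no reset: what is moved stays moved. The work goes in short steps, Python scripts to look and compute and a shell command to move; the robot and the scene stay as the last step left them, time stands still between calls to the robot, and variables do not carry over. Pictures are saved under pics/ and viewed, about 8 in all and at most 12, crops included, and the job is handed in when it is done.

```bash
mkdir -p pics; ls; python3 - <<'E'
from plant import monitor, cams
import cv2, json
import numpy as np
o=monitor.get_obs();print({k:np.round(v,3).tolist() for k,v in o.items()})
for n in ["top","side"]:
    c=cams.capture(n); cv2.imwrite(f"pics/{n}0.png",c["color"][:,:,::-1])
    print(n,c["fx"],c["fy"],c["cx"],c["cy"],np.round(c["cam_to_world"],4).tolist())
E
```

```text
pics
{'time': 0.0, 'joints': [-1.157, 0.126, -0.041, 1.405, 0.0, 1.571], 'dq': [0.0, 0.0, 0.001, 0.0, 0.001, 0.001], 'joint_torque': [0.001, -43.591, 35.292, 0.017, 0.0, 0.0], 'position': [0.211, -0.48, 0.231], 'tool_rot': [0.387, 0.593, -0.386, 0.592], 'force': [0.033, -0.567, 0.005], 'torque': [0.002, -0.0, 0.048], 'grip_width': 1.0}
top 515.6449401309227 515.6449401309227 321.81417608904076 196.657627681484 [[-0.1904, -0.7919, 0.5802, -0.146], [-0.9816, 0.1455, -0.1235, 0.2381], [0.0134, -0.593, -0.8051, 1.1376], [0.0, 0.0, 0.0, 1.0]]
side 505.88228576741363 505.88228576741363 323.06515707051756 200.8111759831272 [[-0.3631, 0.3988, -0.8421, 1.5702], [0.9317, 0.1633, -0.3244, 0.4801], [0.0082, -0.9024, -0.4308, 0.72], [0.0, 0.0, 0.0, 1.0]]
```

View pics/top0.png

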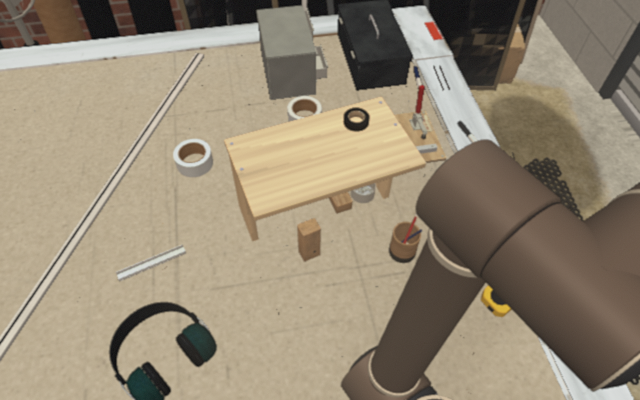

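View pics/side0.png

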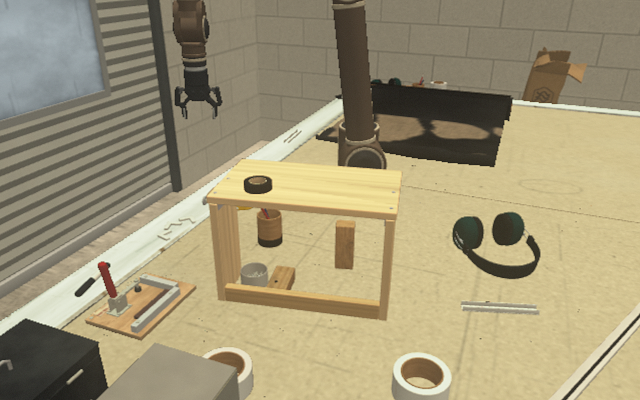

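The top view shows the board with corners near (225,143), (381,98), (425,165), (255,217), the tall block at (309,240) and the holder at (405,240). The side view shows the shelf from behind, with the block at (345,245) and the rail at (305,300). I'll enlarge both for pixel readings.

```bash
python3 - <<'E'
import cv2, numpy as np
a=cv2.imread("pics/top0.png")[90:270,215:435]; b=cv2.imread("pics/side0.png")[150:330,200:420]
a=cv2.resize(a,(792,648),interpolation=cv2.INTER_CUBIC); b=cv2.resize(b,(792,648),interpolation=cv2.INTER_CUBIC)
cv2.imwrite("pics/topc.png",a[:600]); cv2.imwrite("pics/sidec.png",b[:600])
E
```

```text
(no output)
```

View pics/topc.png

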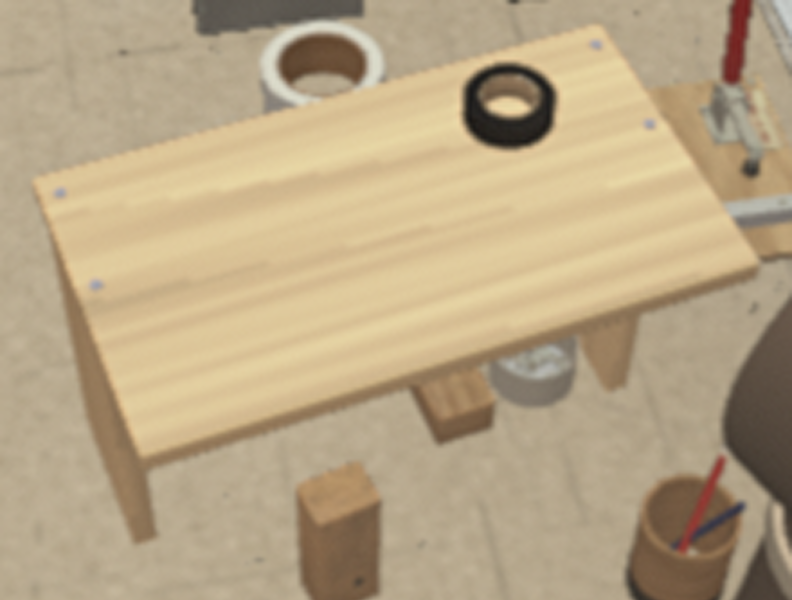

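View pics/sidec.png

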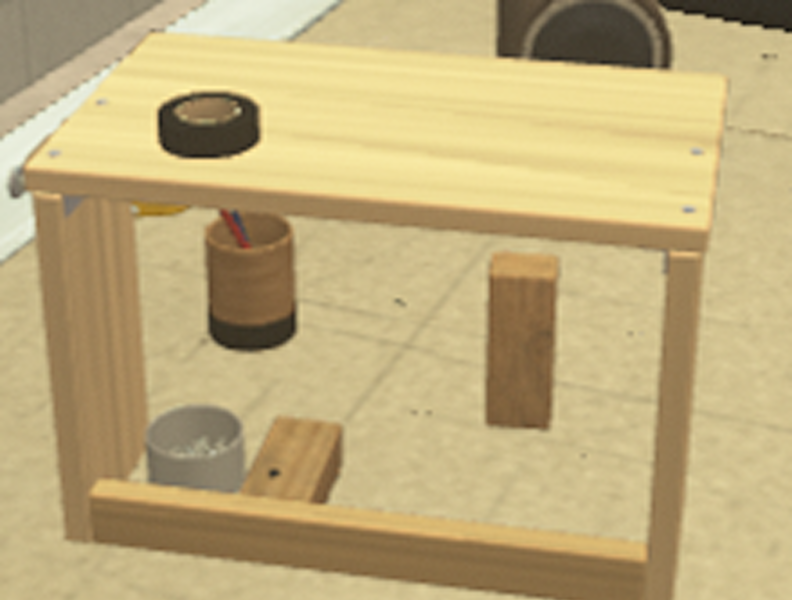

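The crops show clear board top corners, the standing block's top face at crop-top (297,490), (362,463), (381,495), (316,524) and its rail-side face in crop-side. Now for positions.

```bash
cat > h.py <<'E'
import numpy as np
C={"top":(515.645,321.814,196.658,np.array([[-0.1904,-0.7919,0.5802,-0.146],[-0.9816,0.1455,-0.1235,0.2381],[0.0134,-0.593,-0.8051,1.1376]])),
"side":(505.882,323.065,200.811,np.array([[-0.3631,0.3988,-0.8421,1.5702],[0.9317,0.1633,-0.3244,0.4801],[0.0082,-0.9024,-0.4308,0.72]]))}
O={"top":(215,90),"side":(200,150)}
def onz(n,p,z,crop=True):
    f,cx,cy,T=C[n]; u,v=(O[n][0]+(p[0]+.5)/3.6-.5,O[n][1]+(p[1]+.5)/3.6-.5) if crop else p
    d=T[:,:3]@[(u-cx)/f,(v-cy)/f,1]; s=(z-T[2,3])/d[2]; return (T[:,3]+s*d)[:2]
E
python3 - <<'E'
from h import *
np.set_printoptions(precision=4,suppress=True)
X=np.array([[115,200],[115,-200],[-115,-200],[-115,200]])/1e3
def fit(A,B):
    a,b=A.mean(0),B.mean(0);U,S,V=np.linalg.svd((A-a).T@(B-b));R=V.T@np.diag([1,np.sign(np.linalg.det(V.T@U.T))])@U.T
    t=b-R@a; return t,np.arctan2(R[1,0],R[0,0]),(B-(A@R.T+t))*1e3,R
W={}
for n,px in {"top":[(35,183),(602,27),(760,265),(140,460)],"side":[(710,235),(27,170),(153,32),(727,77)]}.items():
    W[n]=np.array([onz(n,p,.268) for p in px]); t,a,r,_=fit(X,W[n]); print(n,t,np.degrees(a),r.tolist())
t,a,r,R=fit(np.vstack([X,X]),np.vstack([W["top"],W["side"]]));print("mean",t,np.degrees(a))
S=lambda w:(np.array(w)-t)@R
bt=np.array([onz("top",p,.125) for p in [(297,490),(362,463),(381,495),(316,524)]]);print("blk top world",bt,bt.mean(0),"shelf",S(bt),S(bt.mean(0)))
bs=np.array([onz("side",p,.125) for p in [(488,276),(557,280),(560,256),(493,252)]]);print("blk side",bs,bs.mean(0),"shelf",S(bs),S(bs.mean(0)))
bb=np.array([onz("side",p,0) for p in [(487,425),(551,428)]]);print("blk bottom shelf",S(bb))
print("rail S",[S(onz("side",p,.04)) for p in [(100,482),(645,545)]])
print("lying S",[S(onz("side",p,.036)) for p in [(278,419),(342,424)]],[S(onz("top",p,.036)) for p in [(437,420),(492,405)]])
print("holder S",S(onz("side",(252,335),0)),"rail mid W",t+R@[.095,0],"edge W",t+R@[-.115,0])
E
```

```text
top [0.6027 0.0768] 10.779577391766193 [[-2.0959118311568714, -2.679184389683509], [-1.9775975821408887, 0.6981093836616187], [2.016037036381868, 2.7407769843275362], [2.0574723769160586, -0.7597019783056602]]
side [0.6125 0.0801] 10.450844677467439 [[2.2769512326712427, -0.33323702776788533], [-0.9192115307270488, 3.2655832610721247], [-1.2827605682079746, 0.311907519457838], [-0.0749791337359973, -3.2442537527620496]]
mean [0.6076 0.0785] 10.614737594192915
blk top world [[0.5112 0.1557]
 [0.5243 0.1103]
 [0.4974 0.1027]
 [0.4833 0.1479]] [0.504  0.1291] shelf [[-0.0806  0.0937]
 [-0.076   0.0466]
 [-0.1038  0.0441]
 [-0.1094  0.0912]] [-0.0925  0.0689]
blk side [[0.532  0.1129]
 [0.5196 0.1586]
 [0.4853 0.1496]
 [0.4973 0.104 ]] [0.5085 0.1312] shelf [[-0.068   0.0478]
 [-0.0718  0.095 ]
 [-0.1072  0.0924]
 [-0.1037  0.0454]] [-0.0876  0.0701]
blk bottom shelf [[-0.0744  0.0483]
 [-0.0797  0.094 ]]
rail S [array([ 0.1015, -0.1757]), array([0.0993, 0.1748])]
lying S [array([ 0.0012, -0.085 ]), array([-0.0014, -0.0405])] [array([-0.0047, -0.0398]), array([-0.0067, -0.0825])]
holder S [-0.1642 -0.1526] rail mid W [0.701  0.0959] edge W [0.4946 0.0573]
```

The two views give the block centre at about world (0.506, 0.130), which is shelf (-0.089, 0.069). Its near face is about 9 mm behind the edge, and it is yawed about +5° to the shelf (shelf yaw 10.6°). I'll retract, swing round to the front of the block, then tilt the tool.

```bash
python3 -m handwheel '[[0.35,-1.9,4.4,0,0,0,0],[0.35,-1.9,4.4,0,0,0,0],[0.35,-1.9,4.4,0,0,0,0],[0.35,-1.9,4.4,0,0,0,0],[0.35,4.2,2.2,0,0,0,7.7],[0.35,3.8,2.8,0,0,0,7.7],[0.35,3.4,3.3,0,0,0,7.7],[0.35,2.9,3.8,0,0,0,7.7],[0.35,2.3,4.1,0,0,0,7.7],[0.35,1.7,4.4,0,0,0,7.7],[0.35,1.05,4.6,0,0,0,7.7],[0.35,0.4,4.7,0,0,0,7.7],[0.35,-0.3,4.7,0,0,0,7.7],[0.35,-1,4.6,0,0,0,7.7]]' 30
cat >> h.py <<'E'
T0=np.array([.6076,.0785]);A=np.radians(10.6);RS=np.array([[np.cos(A),-np.sin(A)],[np.sin(A),np.cos(A)]])
def show():
    from plant import monitor; from scipy.spatial.transform import Rotation as Ro
    o=monitor.get_obs(); R=Ro.from_quat(o["tool_rot"]).as_matrix(); p=np.array(o["position"])
    print("t",o["time"],"p",p.round(4),"shelf",((p[:2]-T0)@RS).round(4),"pitch",np.degrees(np.arcsin(-R[2,0])).round(1),"az x",np.degrees(np.arctan2(R[1,0],R[0,0])).round(1),"z",R[:,2].round(3),"F",np.round(o["force"],1),"g",round(o["grip_width"],2),"q",np.round(o["joints"],2))
E
python3 -c "import h;h.show()"
```

```text
time: 1.5
position: [0.3162, 0.1054, 0.2234]
tool_rot: [-0.077, 0.705, 0.076, 0.701]
force: [1.3, -0.0, -0.9]
grip_width: 0.352
t 1.5 p [0.3162 0.1054 0.2234] shelf [-0.2814  0.0801] pitch 89.6 az x -153.1 z [ 0.977  0.215 -0.006] F [ 1.3 -0.  -0.9] g 0.35 q [ 0.32 -0.23 -0.39  1.42 -0.    1.68]
```

```bash
python3 -m handwheel '[[0.35,0,0,0,0,0,8],[0.35,0,0,0,0,0,8],[0.35,0,0,0,0,0,8],[0.35,0,0,0,0,0,8],[0.35,0,0,0,0,0,8],[0.35,0,0,0,0,0,8],[0.35,0,0,0,0,0,8],[0.35,0,0,0,0,0,8],[0.35,0,0,0,0,0,8],[0.35,0,0,0,0,0,8],[0.35,0,0,0,0,0,8],[0.35,2,0.2,-1.8,1.56,-8.36,0],[0.35,2,0.2,-1.8,1.56,-8.36,0],[0.35,2,0.2,-1.8,1.56,-8.36,0],[0.35,2,0.2,-1.8,1.56,-8.36,0],[0.35,1,0.1,-1.8,1.56,-8.36,0],[0.35,0,0,-1,0.6,-3,0]]'
python3 -c "
import h;h.show()
from plant import cams;import cv2
for n in ('side','top'): cv2.imwrite('pics/%s1.png'%n,cams.capture(n)['color'][:,:,::-1])
a=cv2.imread('pics/side1.png')[100:330,200:420];b=cv2.imread('pics/top1.png')[90:320,215:435]
cv2.imwrite('pics/both1.png',cv2.resize(cv2.hconcat([a,b]),(800,418),interpolation=cv2.INTER_CUBIC))"
```

```text
time: 3.2
position: [0.4038, 0.1226, 0.1166]
tool_rot: [0.703, -0.196, -0.33, -0.599]
force: [-0.1, 0.5, -0.2]
grip_width: 0.347
t 3.2 p [0.4038 0.1226 0.1166] shelf [-0.1922  0.0809] pitch 44.3 az x 9.6 z [-0.23   0.971 -0.066] F [-0.1  0.5 -0.2] g 0.35 q [ 0.42 -0.67 -1.14  0.32 -0.18  0.09]
```

View pics/both1.png

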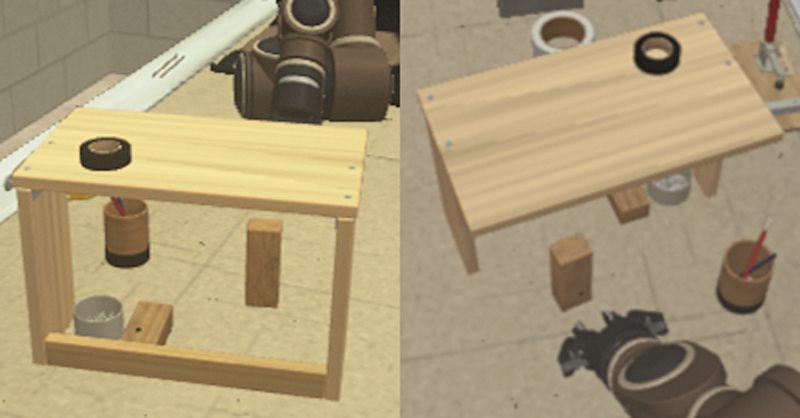

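The side crop shows the scene undisturbed and the block still standing at (263,263). The top crop shows the gripper in front of the block, but its fingertips aren't clear, so I'll check with the wrist camera.

```bash
python3 -c "
from plant import cams;import cv2
c=cams.capture('wrist');cv2.imwrite('pics/w1.png',c['color'][:,:,::-1]);print(c['fx'],c['cx'],c['cy'],c['T_tool_cam'].round(3).tolist())"
```

```text
292.7814718758201 320.25901871263795 197.2440011505165 [[0.0, -0.309, 0.951, -0.141], [-0.0, -0.951, -0.309, 0.079], [1.0, -0.0, -0.0, -0.001], [0.0, 0.0, 0.0, 1.0]]
```

View pics/w1.png

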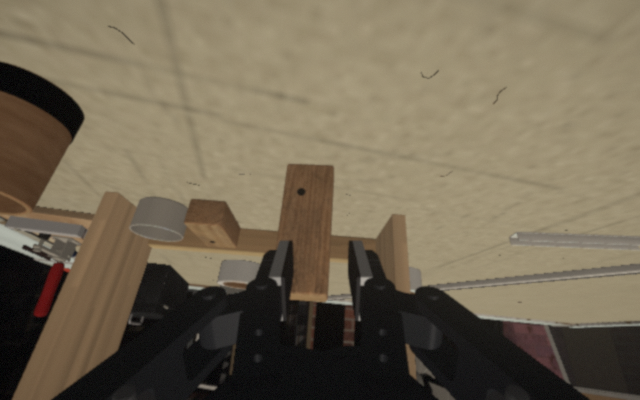

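The wrist view (upside down) shows the block at columns 278–333 and the pads at 290 and 352, so the block sits about 10 mm to the right of the tool. I'll correct that sideways, flatten the pitch to about 30° for board clearance, and close in.

```bash
python3 -m handwheel '[[0.35,2.7,-0.6,-0.8,3.4,-7,0],[0.35,2.5,0.4,-0.8,3.4,-7,0],[0.35,0,0,0,0,0,0]]'
python3 -c "import h;h.show()"
```

```text
time: 3.65
position: [0.4691, 0.1294, 0.1357]
tool_rot: [0.7, -0.115, -0.266, -0.653]
force: [0.5, -0.5, -0.1]
grip_width: 0.355
t 3.65 p [0.4691 0.1294 0.1357] shelf [-0.1268  0.0755] pitch 31.4 az x 12.6 z [-0.223  0.975 -0.007] F [ 0.5 -0.5 -0.1] g 0.36 q [ 0.32 -0.59 -1.26 -0.12 -0.09  0.04]
```

```bash
cat > ik.py <<'E'
import numpy as np
D=[([.126,-.041,1.405],.5245,.231),([-.23,-.39,1.42],.3333,.2234),([-.67,-1.14,.32],.422,.1166),([-.59,-1.26,-.12],.4866,.1357)]
def rows(q):
    a,b,p=q[0],q[0]-q[1],q[0]-q[1]+q[2]
    return [[np.sin(a),np.cos(a),np.cos(b),np.cos(p),0],[np.cos(a),-np.sin(a),-np.sin(b),-np.sin(p),1]]
M=np.vstack([rows(q) for q,_,_ in D]);y=np.ravel([(r,z) for _,r,z in D])
L=np.linalg.lstsq(M,y,rcond=None)[0]
def fk(q): return np.array(rows(q))@L
from scipy.optimize import fsolve
def ik(r,z,p,g=(-.3,-1.1)):
    s=fsolve(lambda v:fk([v[0],v[1],p-v[0]+v[1]])-[r,z],g);return [s[0],s[1],p-s[0]+s[1]]
E
python3 - <<'E'
from ik import *
print(L.round(3),(M@L-y).round(4))
for p in (30,40,45,50,55):
    for r,z in ((.49,.1),(.53,.1),(.5,.04),(.5,.022),(.56,.022),(.6,.022)):
        q=ik(r,z,np.radians(p)); print(p,r,z,np.round(q,2),np.abs(fk(q)-[r,z]).max().round(4))
E
```

```text
[ 0.526 -0.019  0.484  0.479  0.269] [-0.0001  0.0021  0.0022 -0.0033  0.0056 -0.0071 -0.0068  0.0083]
30 0.49 0.1 [-0.21 -1.35 -0.61] 0.0
30 0.53 0.1 [-0.08 -1.28 -0.68] 0.0
30 0.5 0.04 [ 0.49 -1.39 -1.35] 0.0
30 0.5 0.022 [ 0.7  -1.39 -1.57] 0.0
30 0.56 0.022 [ 0.51 -1.26 -1.25] 0.0
30 0.6 0.022 [ 0.48 -1.18 -1.13] 0.0
40 0.49 0.1 [-0.41 -1.17 -0.07] 0.0
40 0.53 0.1 [-0.27 -1.12 -0.15] 0.0
40 0.5 0.04 [-0.08 -1.24 -0.46] 0.0
40 0.5 0.022 [ 0.03 -1.26 -0.59] 0.0
40 0.56 0.022 [ 0.13 -1.14 -0.57] 0.0
40 0.6 0.022 [ 0.19 -1.06 -0.55] 0.0
45 0.49 0.1 [-0.4  -1.09  0.1 ] 0.0
45 0.53 0.1 [-0.28 -1.03  0.04] 0.0
45 0.5 0.04 [-0.16 -1.15 -0.21] 0.0
45 0.5 0.022 [-0.08 -1.17 -0.31] 0.0
45 0.56 0.022 [ 0.05 -1.06 -0.33] 0.0
45 0.6 0.022 [ 0.12 -0.99 -0.32] 0.0
50 0.49 0.1 [-0.38 -1.    0.25] 0.0
50 0.53 0.1 [-0.26 -0.94  0.19] 0.0
50 0.5 0.04 [-0.18 -1.07 -0.01] 0.0
50 0.5 0.022 [-0.12 -1.09 -0.1 ] 0.0
50 0.56 0.022 [ 0.01 -0.98 -0.12] 0.0
50 0.6 0.022 [ 0.09 -0.9  -0.12] 0.0
55 0.49 0.1 [-0.33 -0.92  0.37] 0.0
55 0.53 0.1 [-0.23 -0.85  0.33] 0.0
55 0.5 0.04 [-0.17 -0.98  0.15] 0.0
55 0.5 0.022 [-0.12 -1.    0.08] 0.0
55 0.56 0.022 [ 0.01 -0.9   0.06] 0.0
55 0.6 0.022 [ 0.08 -0.82  0.06] 0.0
```

```bash
python3 -m handwheel '[[0.35,-0.6,-0.4,-1.6,-1,5.4,0],[0.35,-0.6,-0.4,-1.6,-1,5.4,0],[0.35,0,0,-0.8,0,0,0],[0.35,0,0,0,0,0,0]]'
python3 -c "import h;h.show()"
```

```text
time: 4.05
position: [0.4604, 0.1217, 0.0991]
tool_rot: [0.682, -0.184, -0.331, -0.625]
force: [-0.0, -0.8, -0.0]
grip_width: 0.352
t 4.05 p [0.4604 0.1217 0.0991] shelf [-0.1368  0.0695] pitch 43.1 az x 12.9 z [-0.222  0.975  0.001] F [-0.  -0.8 -0. ] g 0.35 q [ 0.29 -0.5  -1.15  0.11 -0.05  0.04]
```

```bash
python3 -m handwheel '[[0.35,1.5,0.3,0,0,0,0],[0.35,1,0.2,0,0,0,0],[0.35,1,0.2,0,0,0,0],[0.35,1,0.2,0,0,0,0],[0.35,0.5,0.1,0,0,0,0]]'
python3 -c "
import h;h.show()
from plant import cams;import cv2
a=cams.capture('side')['color'][130:330,200:420,::-1];b=cv2.resize(cams.capture('wrist')['color'],None,fx=.625,fy=.625)[:200,:,::-1]
b=cv2.copyMakeBorder(b,0,0,0,0,0);cv2.imwrite('pics/c2.png',cv2.hconcat([cv2.resize(a,(440,400),interpolation=cv2.INTER_CUBIC),cv2.resize(b,(360,400))]))"
```

```text
time: 4.55
position: [0.5132, 0.1332, 0.1007]
tool_rot: [0.683, -0.182, -0.33, -0.625]
force: [0.6, -1.0, 0.6]
grip_width: 0.35
t 4.55 p [0.5132 0.1332 0.1007] shelf [-0.0827  0.0711] pitch 42.8 az x 12.9 z [-0.223  0.975  0.001] F [ 0.6 -1.   0.6] g 0.35 q [ 0.27 -0.36 -1.08  0.02 -0.03  0.03]
```

View pics/c2.png

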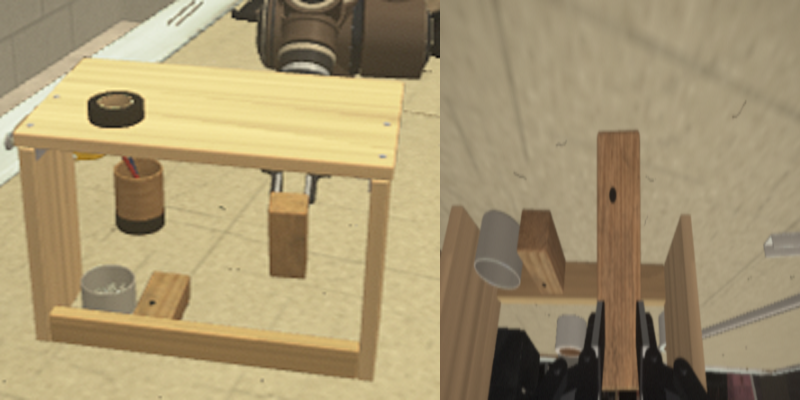

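The side crop shows the fingers touching the block's near face, with the block starting to lean. The wrist view shows both pads inside the block's width. I'll push on until it topples.

```bash
python3 -m handwheel '[[0.35,0.9,0.2,-0.2,0,0,0],[0.35,0.9,0.2,-0.2,0,0,0],[0.35,0.6,0.1,-0.1,0,0,0],[0.35,0,0,0,0,0,0],[0.35,0,0,0,0,0,0],[0.35,0,0,0,0,0,0]]'
python3 -c "
import h;h.show()
from plant import cams;import cv2
a=cams.capture('side')['color'][130:330,200:420,::-1];b=cams.capture('wrist')['color'][:,:,::-1]
cv2.imwrite('pics/c3.png',cv2.hconcat([cv2.resize(a,(400,364),interpolation=cv2.INTER_CUBIC),cv2.resize(b,(400,364))]))"
```

```text
time: 5.25
position: [0.5382, 0.1382, 0.094]
tool_rot: [0.683, -0.183, -0.331, -0.625]
force: [0.2, -0.2, -0.1]
grip_width: 0.35
t 5.25 p [0.5382 0.1382 0.094 ] shelf [-0.0573  0.0714] pitch 42.9 az x 12.9 z [-0.223  0.975  0.001] F [ 0.2 -0.2 -0.1] g 0.35 q [ 0.27 -0.28 -1.05 -0.02 -0.03  0.03]
```

View pics/c3.png

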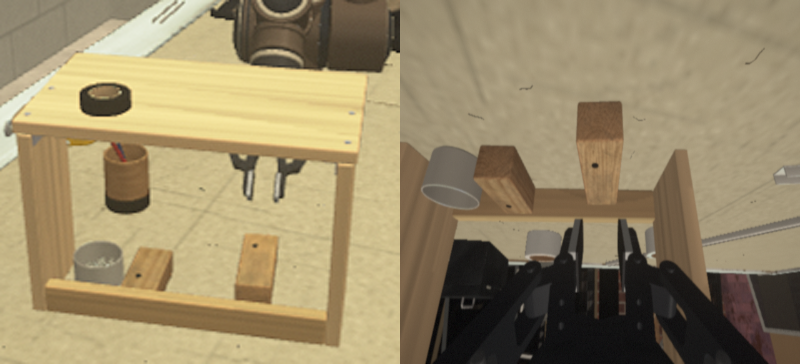

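It has toppled and lies flat. In the wrist crop its near end face is at (577–622, 102–143), clear of the fingers. I'll compute the near-end position and then retract, lower and push.

```bash
python3 - <<'E'
from h import *
from scipy.spatial.transform import Rotation as Ro
p=np.array([.5382,.1382,.094]);R=Ro.from_quat([.683,-.183,-.331,-.625]).as_matrix()
T=np.array([[0,-.309,.951,-.141],[0,-.951,-.309,.079],[1,0,0,-.001]])
def w(px,z):
    u=(px[0]-400)/.625;v=px[1]/.91
    d=R@T[:,:3]@[(u-320.26)/292.78,(v-197.24)/292.78,1];o=p+R@T[:,3];s=(z-o[2])/d[2];return (((o+s*d)[:2]-T0)@RS).round(4)
for px,z in [((578,102),0),((622,102),0),((577,143),.036),((622,143),.036),((583,203),.036),((618,203),.036),((535,211),.036),((453,217),.04),((655,218),.04)]: print(px,w(px,z))
E
```

```text
(578, 102) [-0.062   0.0469]
(622, 102) [-0.0638  0.0932]
(577, 143) [-0.0636  0.0479]
(622, 143) [-0.0654  0.0912]
(583, 203) [0.0528 0.0484]
(618, 203) [0.0507 0.1023]
(535, 211) [ 0.083 -0.033]
(453, 217) [ 0.099  -0.1758]
(655, 218) [0.0893 0.1717]
```

```bash
python3 -m handwheel '[[0.35,-3,-0.6,0,0,0,-1],[0.35,-2.5,-0.5,0,0,0,-1],[0.35,0,0,-2.5,-0.3,1.5,0],[0.35,0,0,-2.5,-0.3,1.5,0],[0.35,0,0,-1.5,0,0,0],[0.35,0,0,-0.6,0,0,0],[0.35,0,0,0,0,0,0]]'
python3 -c "import h;h.show()"
```

```text
time: 6.05
position: [0.4819, 0.127, 0.0261]
tool_rot: [0.675, -0.211, -0.334, -0.624]
force: [-0.0, -0.5, -0.2]
grip_width: 0.348
t 6.05 p [0.4819 0.127  0.0261] shelf [-0.1147  0.0708] pitch 45.5 az x 10.9 z [-0.188  0.982  0.001] F [-0.  -0.5 -0.2] g 0.35 q [ 0.31 -0.28 -1.2  -0.12 -0.08  0.08]
```

```bash
python3 -m handwheel '[[0.35,2,0.35,-0.4,0,0,0],[0.35,2,0.35,0,0,0,0],[0.35,1,0.2,0,0,0,0],[0.35,1,0.2,0,0,0,0],[0.35,1,0.2,0,0,0,0],[0.35,0.5,0.1,0,0,0,0],[0.35,0.5,0.1,0,0,0,0]]'
python3 -c "import h;h.show()"
```

```text
time: 6.75
position: [0.5617, 0.142, 0.0218]
tool_rot: [0.674, -0.212, -0.335, -0.623]
force: [-38.1, -7.3, 18.1]
grip_width: 0.349
t 6.75 p [0.5617 0.142  0.0218] shelf [-0.0335  0.0708] pitch 45.7 az x 10.9 z [-0.188  0.982  0.001] F [-38.1  -7.3  18.1] g 0.35 q [ 0.28 -0.08 -1.07 -0.19 -0.06  0.07]
```

A 38 N reaction at TCP x = -0.034 suggests the end has reached the rail. I'll back off and check visually.

```bash
python3 -m handwheel '[[0.35,-1.5,-0.3,0,0,0,0],[0.35,-2,-0.4,0,0,0,0],[0.35,-3,-0.6,0.5,0,0,0]]'
python3 -c "
import h;h.show()
from plant import cams;import cv2
a=cams.capture('side')['color'][230:320,240:410,::-1];b=cams.capture('wrist')['color'][100:350,120:520,::-1]
cv2.imwrite('pics/c4.png',cv2.vconcat([cv2.resize(a,(560,296),interpolation=cv2.INTER_CUBIC),cv2.resize(b,(560,300))]))"
```

```text
time: 7.05
position: [0.4969, 0.1289, 0.0265]
tool_rot: [0.674, -0.212, -0.336, -0.623]
force: [-0.6, -0.2, -0.0]
grip_width: 0.348
t 7.05 p [0.4969 0.1289 0.0265] shelf [-0.0996  0.0699] pitch 45.8 az x 10.9 z [-0.188  0.982  0.001] F [-0.6 -0.2 -0. ] g 0.35 q [ 0.3  -0.24 -1.17 -0.13 -0.07  0.08]
```

View pics/c4.png

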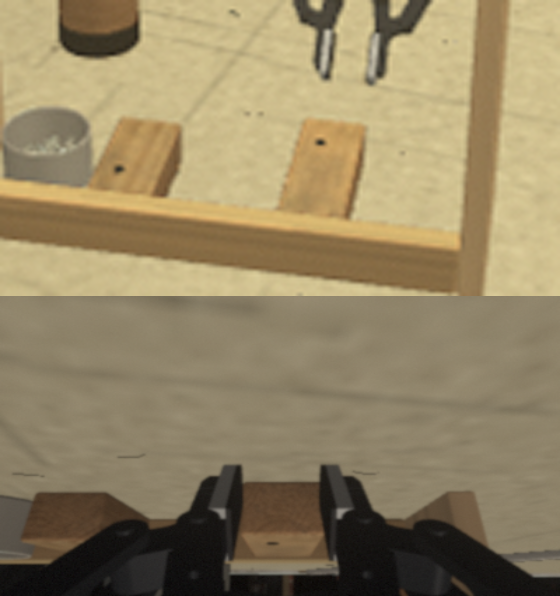

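```bash
python3 - <<'E'
from h import *
f=lambda x,y,z:((onz("side",(240+x/3.294,230+y/3.289),z,False)-T0)@RS).round(4)
print("tall",f(306,119,.036),f(366,125,.036),"far visible",f(280,209,.036),f(348,218,.036));print("lying",f(122,117,.036),f(181,122,.036));print("rail front top",f(0,180,.04),f(458,235,.04))
E
```

```text
tall [-0.0254  0.0507] [-0.0262  0.096 ] far visible [0.0899 0.0522] [0.0909 0.0997]
lying [-0.0008 -0.0852] [-0.0029 -0.0402]
rail front top [ 0.1004 -0.1456] [0.1006 0.1754]
```

The rail gap works out at about 1.5 mm, and the block's length is square to the rail within about 2°. I'll withdraw a bit more and hand in.

```bash
python3 -m handwheel '[[0.35,-2,-0.4,2,0,0,0],[0.35,0,0,3,0,0,0],[0.35,0,0,0,0,0,0],[0.35,0,0,0,0,0,0]]'
python3 -c "
import h;h.show()
from plant import job;print(job.hand_in())"
```

```text
time: 7.55
position: [0.4727, 0.1241, 0.076]
tool_rot: [0.674, -0.213, -0.337, -0.622]
force: [-0.5, 0.1, 0.0]
grip_width: 0.35
t 7.55 p [0.4727 0.1241 0.076 ] shelf [-0.1242  0.0696] pitch 46.0 az x 10.9 z [-0.189  0.982  0.001] F [-0.5  0.1  0. ] g 0.35 q [ 0.3  -0.41 -1.12  0.09 -0.08  0.08]
the job is handed in; nothing more can be done
None
```

The tall block now lies flat under the shelf with its end against the back rail, and I handed the job in at 7.55 s. I tipped it away from the robot with the part-open fingers, then pushed it straight in along the bench.

**Rail contact:** the push met a sudden reaction of about 38 N, which I read as the rail. That is close to the 40 N limit for the arm or gripper body, but the fingertips took the load and I stopped there. The last side view puts the far end about 1.5 mm from the rail, and the near end about 27 mm in front of the shelf's origin.

**Squareness:** the block's length is square to the rail within about 2°.

**Bystanders:** the lying block, the pencil holder and the tin looked unmoved in that view. The tape was outside that crop, but it was in place in the view after the block tipped and I did not go near it.

**Tool:** it finished about 10 cm clear of the block, with no contact force.

**Disagreement:** the two fixed cameras disagreed by about 5–10 mm in x, so I judged the rail gap within the side camera alone. By the same measure the lying block came out 4–5 mm from the rail, so expect an error of about 3 mm.

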